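# Unbolt the second leaf of a bench cupboard

## Robot

A 6-joint arm with a two-finger parallel gripper is mounted at the origin on a cart in front of the work surface, level with it; the furniture and walls round the work are solid. World frame = base frame: x ahead of the robot, y to its left, z up, the work surface at z = 0. Lengths are in m, angles in degrees, forces in N, time in s.
With the tool pointing down it reaches from about 0.3 to 0.875 m from the base axis. Payload 4.2 kg.
Tool frame: the origin (TCP) lies between the finger pads; the fingertips stand 22 mm ahead of it and the grasp point (between the pads) lies 3 mm ahead of it; z points along the fingers, y is the direction in which the jaws open and shut (so a half turn about z gives the same grasp; the last joint's range is limited). The gripper opens to 85 mm and grips with 20 to 120 N. Pads are 22 mm wide; open, the fingers measure 114 mm over their backs; the gripper's body (76 mm by 85 mm) begins 54 mm behind the grasp point. The pads swing forward as they close: fully open they stand 13 mm farther back than shut.
Start: joints at [-75.459, 18.312, 89.639, -0, 72.044, -1.146], TCP at [0.155, -0.554, 0.253] pointing down, gripper open.
Joint ranges: [-177.97, 177.97], [-48.28, 115.42], [12.27, 149.76], [-77.06, 257.06], [2.81, 150.46], [-146.56, 146.56]. Speed limits (degrees/s): [147.25, 147.25, 180, 180, 180, 180].

## Interface

Orientations are given as [roll, pitch, yaw] about the fixed x, y, z axes, in that order (R = Rz(yaw) Ry(pitch) Rx(roll)).
In Python, from bench import arm gives the robot as it stands. The module is installed in compiled form; this text tells all that it offers.
- The arm moves only by the shell command python3 -m handwheel 'ROWS'. ROWS is JSON, a list of rows, each an object of numbers: "tx", "ty", "tz": the shift along the tool's x, y, z in m; "ax", "ay", "az": the turn, a rotation vector about the tool's x, y, z in rad; "jaw": the opening in per cent of the stroke, from 0 (shut) to 100 (fully open). In form: [{"tx": .., "ty": .., "tz": .., "ax": .., "ay": .., "az": .., "jaw": ..}, ...]. A call has 1 to 8 rows; each row is the pose to reach, as a shift and turn from the pose commanded when the call began, along the tool's axes at that moment; what a row does not reach only later rows make up. A row lasts 1/10 s, in which the tool goes at most 50 mm and 8.59 degrees, less where a joint would pass 70% of its speed; a pose out of reach is approached as far as the arm can. A call with a gripper value outside its range is refused whole. The fingers move at their own pace and stop on an object; the grip force is fixed at half the most. Time passes only in rows, so rows that repeat a pose let the fingers close. It gives the time, the measured TCP pose, the force and the opening at its end, in the units of the state.
- arm.observe(): the state, without advancing time (a new reading comes with each control period).
- arm.capture(name): name is "scene" or "top"; returns a dict with "image" (480x640x3 uint8, red, green, blue), "depth" (480x640 float32, m along the optical axis (not along the pixel's ray), 0 where there is no reading), "intrinsics" (3x3 intrinsics, pixels), "eye" and "orientation" of the camera in the world. Camera axes: x right, y up, looking along -z (the intrinsics and any distortion apply to the point x, -y, -z); pixel columns grow to the right and rows downward; lengths in m; the calibration is good to about 2 mm. A picture is of the moment at which its call begins.
- arm.hand_in(): hands the job in, once; it reports no verdict.
The state is a dict: "clock": time; "joints": joint angles; "joint_vel": joint speeds; "tau": joint torques, N m; "tool_pos": TCP position; "eef_rot": TCP orientation; "wrist_force": force on the tool from outside, world axes, zero at the start; "moment": the same for the moment, N m; "width": finger opening in m.
Only numpy, scipy, OpenCV 4.12 (cv2) and the standard library are available. Lean on these libraries where they do the work, as an engineer would, in place of code of your own. Each camera call takes 0.05 s, during which the arm holds its last target.

## Task

Open up the small two-door cupboard on the bench: first swing its right-hand door (the one with the pull) out towards you until it stands about square to the front, which uncovers the bolt of the left-hand door. Then draw that bolt fully up by its knob and leave it up, with the right-hand door still standing open.

Things in the scene. Friction and masses are not known exactly. Their poses are not given: they have to be found in the camera images.
- active_door (a joint): Right-hand door (118 mm wide, 16 thick) of a wooden bench cupboard 240 mm wide, 200 high; both door tops at z = 0.20. Rad: 0 shut, grows as it swings to the robot, stop 1.75; about 1 N at the pull, stays where left. A folded steel cap on its free edge reaches 34 mm over the left-hand door, 45 mm above the door tops, and covers the bolt's knob while this door is shut or little open.
- pull_grip (a point): On the right-hand door's pull, an upright dark steel bar 12 mm thick, 40 mm in front of the door's face, rising 52 mm above the door top; the point is on its axis, 26 mm above the door top. Turns with the door: z up, x into the cupboard when shut, y along the door from hinge to free edge. The upright hinge axis lies at x = +40, y = -67 mm from it in these axes.
- bolt (a joint): Bolt of the left-hand door, sliding straight up and down in that door near its free edge. In m: 0 shot down into the sill, grows upwards, 0.026 fully drawn (stop). About 4 N to move; stays where it is left. Once it is drawn the left-hand door can swing too, but may stay shut.
- bolt_knob (a point): Centre of the bolt's knob, a dark steel upright cylinder 16 mm thick, 28 mm tall, on top of the left-hand door: with the bolt down its underside is 8 mm and this point 22 mm above the door top. It is 18 mm left of the line where the doors meet, in the middle of the door's thickness; free on all sides once the right-hand door is open. z up, x into the cupboard, y to the left along its front.

How it is judged:
By the outcome, as a careful person would: the job done as asked, in the order asked, and still so for the second after the job is handed in, with the robot touching nothing.
It also fails if it takes over 42 s, if anything falls off the work surface, if the arm or the gripper's body presses on something with over 40 N, if the wrist force passes 120 N, or if a joint passes its speed limit or range.

## Working session

There is one attempt and no reset: what is moved stays moved. The work goes in short steps, Python scripts to look and compute and a shell command to move; the robot and the scene stay as the last step left them, time stands still between calls to the robot, and variables do not carry over. Pictures are saved under pics/ and viewed, and the job is handed in when it is done.

```bash
mkdir -p pics
python3 - <<'E'
from bench import arm
import cv2,numpy as np,pickle
s=arm.observe(); print(s)
for n in("scene","top"):
    c=arm.capture(n); cv2.imwrite(f"pics/{n}0.png",c["image"][:,:,::-1]); print(n,c["intrinsics"],c["eye"],c["orientation"],[k for k in c])
    pickle.dump(c,open(n+"0.pkl","wb"))
E
```

```text
{'clock': 0.0, 'joints': array([-7.54596410e+01,  1.83505672e+01,  8.97088313e+01,  7.11987138e-04,
        7.20425154e+01, -1.14708922e+00]), 'joint_vel': array([ 0.00446031, -0.03379088,  0.00787707,  0.02020285, -0.07503486,
       -0.08515885]), 'tau': array([ 2.47970005e-03, -4.15519774e+01, -2.34162337e+01,  2.76358114e-04,
        8.15327017e-03, -8.16787118e-07]), 'tool_pos': array([ 0.1553536 , -0.55314758,  0.25247655]), 'eef_rot': array([-1.79898120e+02, -2.71700299e-03,  1.56872257e+01]), 'wrist_force': array([ 0.60715375,  0.10038922, -0.66543163]), 'moment': array([0.04399514, 0.000234  , 0.04500533]), 'width': 0.0853703870071714}
scene [[551.98261175   0.         327.24046634]
 [  0.         551.98261175 246.7621236 ]
 [  0.           0.           1.        ]] [0.19599095 0.28790885 0.76966648] [  44.97542088   -0.27895927 -145.01429624] ['image', 'depth', 'intrinsics', 'eye', 'orientation']
top [[510.07645138   0.         316.44549498]
 [  0.         510.07645138 230.90826632]
 [  0.           0.           1.        ]] [ 0.46863781 -0.19494089  0.98323451] [  6.87228772  -1.14734451 -88.7082942 ] ['image', 'depth', 'intrinsics', 'eye', 'orientation']
```

View pics/scene0.png

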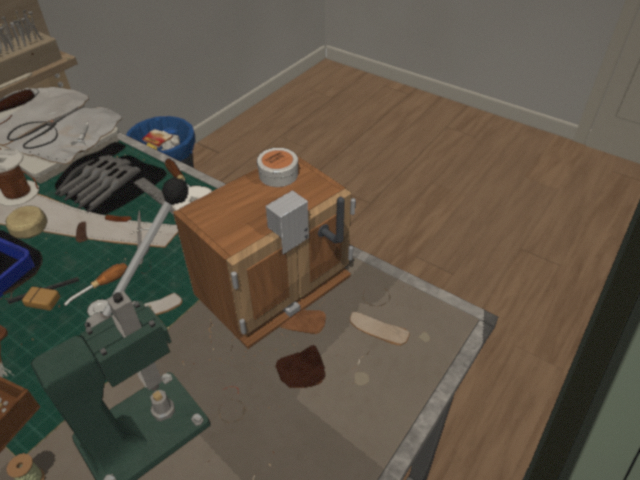

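View pics/top0.png

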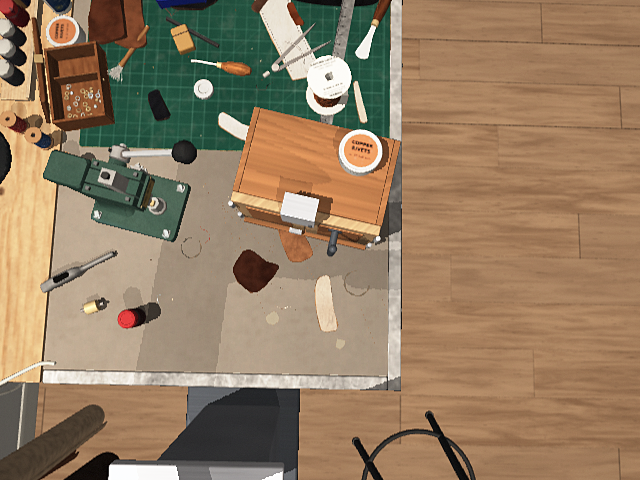

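The scene view shows the cupboard with its cap at (288,220) and the pull at (340,220). The top view shows the cap at (300,207), the pull at (333,243), a rivet tin on the cupboard roof and the press on the left. Next I'll measure them.

```bash
cat > h.py <<'E'
import numpy as np,cv2
from scipy.spatial.transform import Rotation as R
def pts(c):
    K=c["intrinsics"];d=c["depth"];v,u=np.mgrid[:480,:640]
    p=np.stack([(u-K[0,2])/K[0,0]*d,-(v-K[1,2])/K[1,1]*d,-d],-1)
    M=R.from_euler('xyz',c["orientation"],degrees=True).as_matrix()
    w=p@M.T+np.asarray(c["eye"]); w[d==0]=np.nan; return w
def ray(c,u,v,z):
    K=c["intrinsics"];M=R.from_euler('xyz',c["orientation"],degrees=True).as_matrix()
    r=M@np.array([(u-K[0,2])/K[0,0],-(v-K[1,2])/K[1,1],-1]);e=np.asarray(c["eye"]);return e+r*(z-e[2])/r[2]
E
python3 - <<'E'
import pickle,cv2,numpy as np
from h import *
for n,roi in(("top",(215,95,190,170)),("scene",(170,140,200,210))):
    c=pickle.load(open(n+"0.pkl","rb"));x,y,w,h=roi
    im=c["image"][y:y+h,x:x+w,::-1];cv2.imwrite(f"pics/{n}0z.png",cv2.resize(im,None,fx=3 if n=="scene" else 4,fy=3 if n=="scene" else 3.5,interpolation=2)[:600,:800])
    P=pts(c)
    def box(m,name):
        q=P[m]; print(n,name,m.sum(),np.round(np.nanmin(q,0),3),np.round(np.nanmax(q,0),3),np.round(np.nanmedian(q,0),3))
    z=P[...,2]
    x0=(P[...,0]>.3)&(P[...,0]<.7)&(P[...,1]<-.02)
    for zz in(.16,.19,.2,.21,.24,.25):
        pass
    if n=="top":
        for v in range(190,262,4): print(v,[tuple(np.round(P[v,u],3)) for u in (260,300,333,370)])
    else:
        for (u,v) in [(340,200),(341,215),(339,230),(325,232),(288,200),(292,235),(352,205),(234,280)]: print((u,v),np.round(P[v,u],3))
E
```

```text
190 [(np.float64(0.626), np.float64(-0.119), np.float64(0.199)), (np.float64(0.627), np.float64(-0.181), np.float64(0.201)), (np.float64(0.628), np.float64(-0.233), np.float64(0.201)), (np.float64(0.63), np.float64(-0.291), np.float64(0.201))]
194 [(np.float64(0.619), np.float64(-0.119), np.float64(0.199)), (np.float64(0.621), np.float64(-0.182), np.float64(0.2)), (np.float64(0.622), np.float64(-0.233), np.float64(0.2)), (np.float64(0.623), np.float64(-0.291), np.float64(0.203))]
198 [(np.float64(0.613), np.float64(-0.119), np.float64(0.198)), (np.float64(0.606), np.float64(-0.182), np.float64(0.245)), (np.float64(0.616), np.float64(-0.233), np.float64(0.2)), (np.float64(0.617), np.float64(-0.291), np.float64(0.2))]
202 [(np.float64(0.606), np.float64(-0.12), np.float64(0.2)), (np.float64(0.6), np.float64(-0.183), np.float64(0.245)), (np.float64(0.609), np.float64(-0.233), np.float64(0.202)), (np.float64(0.611), np.float64(-0.291), np.float64(0.199))]
206 [(np.float64(0.6), np.float64(-0.12), np.float64(0.2)), (np.float64(0.594), np.float64(-0.183), np.float64(0.244)), (np.float64(0.
[... 2853 characters left out ...]
)), (np.float64(0.541), np.float64(-0.181), np.float64(0.006)), (np.float64(0.529), np.float64(-0.235), np.float64(0.192)), (np.float64(0.545), np.float64(-0.317), np.float64(-0.003))]
258 [(np.float64(0.532), np.float64(-0.105), np.float64(0.006)), (np.float64(0.534), np.float64(-0.181), np.float64(0.003)), (np.float64(0.536), np.float64(-0.245), np.float64(-0.001)), (np.float64(0.537), np.float64(-0.317), np.float64(0.0))]
(340, 200) [ 0.532 -0.229  0.25 ]
(341, 215) [ 0.529 -0.228  0.223]
(339, 230) [ 0.53  -0.225  0.193]
(325, 232) [ 0.562 -0.234  0.164]
(288, 200) [ 0.596 -0.189  0.246]
(292, 235) [ 0.578 -0.171  0.199]
(352, 205) [ 0.556 -0.303  0.175]
(234, 280) [ 0.605 -0.068  0.175]
```

Run:
```python
import pickle,cv2,numpy as np
from h import *
c=pickle.load(open("top0.pkl","rb"));P=pts(c);z=P[...,2]
m=(z>.243)&(z<.256)&(P[...,0]>.51)&(P[...,0]<.56)&(P[...,1]<-.2)&(P[...,1]>-.27)
print("pull",m.sum(),P[m].mean(0),P[m].min(0),P[m].max(0))
m=(z>.235)&(z<.256)&(P[...,0]>.56)&(P[...,0]<.63)&(P[...,1]<-.14)&(P[...,1]>-.23)
rect=cv2.minAreaRect(P[m][:,:2].astype(np.float32)*1000);print("cap",rect)
# door front edge: lowest x with z~.2 per y
for y in np.arange(-.31,-.06,.015):
    k=(np.abs(P[...,1]-y)<.003)&(np.abs(z-.2)<.006)
    if k.any():
        print(round(y,3),P[k][:,0].min().round(4),P[k][:,0].max().round(4))
c=pickle.load(open("scene0.pkl","rb"));P=pts(c);z=P[...,2]
m=(z>.21)&(z<.247)&(P[...,0]>.51)&(P[...,0]<.56)&(P[...,1]<-.2)&(P[...,1]>-.27)
print("pull",m.sum(),P[m].mean(0),P[m].min(0),P[m].max(0))
```

```text
pull 56 [ 0.5331012  -0.23137403  0.24967441] [ 0.52753541 -0.23661255  0.24522035] [ 0.53916553 -0.22632866  0.25414615]
cap ((594.6569213867188, -181.7543487548828), (51.93910598754883, 34.848140716552734), 78.36892700195312)
-0.31 0.5706 0.7177
-0.295 0.561 0.6635
-0.28 0.5638 0.6545
-0.265 0.5676 0.6541
-0.25 0.5696 0.7292
-0.235 0.5299 0.7341
-0.22 0.5765 0.7369
-0.205 0.5759 0.7399
-0.19 0.5754 0.7427
-0.175 0.5783 0.7468
-0.16 0.5812 0.7499
-0.145 0.5935 0.7525
-0.13 0.5966 0.7555
-0.115 0.5995 0.7598
-0.1 0.603 0.7496
-0.085 0.6064 0.681
pull 150 [ 0.53056025 -0.22831565  0.22870339] [ 0.52637447 -0.23655362  0.21005529] [ 0.53855754 -0.22366843  0.24687842]
```

View pics/top0z.png

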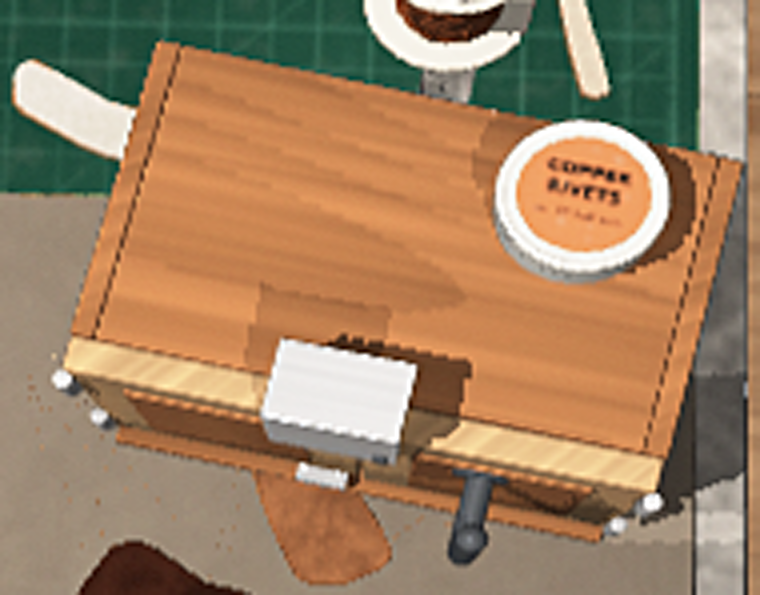

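View pics/scene0z.png

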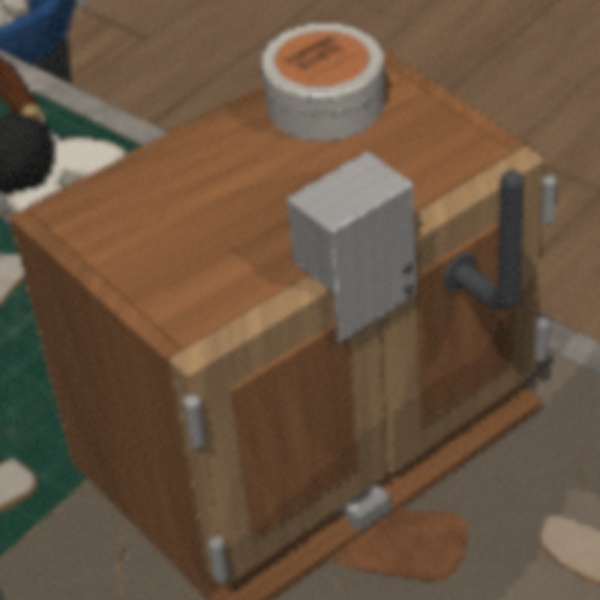

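```bash
cat >> h.py <<'E'
HG=np.array([.558,-.305]);A0=12.0
def plan(x,y,z,head,s=None):
    """tool y heading (deg); pointing down"""
    if s is None:
        from bench import arm; s=arm.observe()
    R0=R.from_euler('xyz',s["eef_rot"],degrees=True);R1=R.from_euler('xyz',[180,0,head+90],degrees=True)
    t=R0.inv().apply(np.array([x,y,z])-s["tool_pos"]);a=(R0.inv()*R1).as_rotvec()
    return np.round(t,4),np.round(a,3)
E
python3 -c "
from h import *
print(plan(.533,-.231,.33,-12))"
```

```text
(array([ 0.4507, -0.2082, -0.0771]), array([-1.000e-03, -1.000e-03, -1.088e+00]))
```

```bash
python3 -m handwheel '[{"tz":-0.04,"jaw":60},{"tx":0.03,"ty":-0.014,"tz":-0.077,"az":-0.15,"jaw":60},{"tx":0.07,"ty":-0.033,"tz":-0.077,"az":-0.3,"jaw":60},{"tx":0.11,"ty":-0.051,"tz":-0.077,"az":-0.45,"jaw":60},{"tx":0.15,"ty":-0.07,"tz":-0.077,"az":-0.6,"jaw":60},{"tx":0.19,"ty":-0.088,"tz":-0.077,"az":-0.75,"jaw":60},{"tx":0.23,"ty":-0.106,"tz":-0.077,"az":-0.9,"jaw":60},{"tx":0.27,"ty":-0.125,"tz":-0.077,"az":-1.04,"jaw":60}]'
python3 -c "
from h import *
print(plan(.533,-.231,.33,-12))"
```

```text
(array([ 0.4507, -0.2082, -0.0771]), array([-1.000e-03, -1.000e-03, -1.088e+00]))schema error: expected keys tx, ty, tz, ax, ay, az, jaw
```

All keys are required in every row.

```bash
python3 -m handwheel '[{"tx":0,"ty":0,"tz":-0.04,"ax":0,"ay":0,"az":0,"jaw":60},{"tx":0.03,"ty":-0.014,"tz":-0.077,"ax":0,"ay":0,"az":-0.15,"jaw":60},{"tx":0.07,"ty":-0.033,"tz":-0.077,"ax":0,"ay":0,"az":-0.3,"jaw":60},{"tx":0.11,"ty":-0.051,"tz":-0.077,"ax":0,"ay":0,"az":-0.45,"jaw":60},{"tx":0.15,"ty":-0.07,"tz":-0.077,"ax":0,"ay":0,"az":-0.6,"jaw":60},{"tx":0.19,"ty":-0.088,"tz":-0.077,"ax":0,"ay":0,"az":-0.75,"jaw":60},{"tx":0.23,"ty":-0.106,"tz":-0.077,"ax":0,"ay":0,"az":-0.9,"jaw":60},{"tx":0.27,"ty":-0.125,"tz":-0.077,"ax":0,"ay":0,"az":-1.04,"jaw":60}]'
python3 -c "
from h import *
print(plan(.533,-.231,.33,-12))"
```

```text
clock: 0.9
tool_pos: [0.3826, -0.3588, 0.33]
eef_rot: [-180.0, -0.0, 75.6]
wrist_force: [-0.3, -0.2, 1.0]
width: 0.0509
(array([ 0.1612,  0.1139, -0.    ]), array([-0.   , -0.   , -0.042]))
```

```bash
python3 -m handwheel '[{"tx":0.04,"ty":0.028,"tz":0,"ax":0,"ay":0,"az":-0.042,"jaw":55},{"tx":0.08,"ty":0.057,"tz":0,"ax":0,"ay":0,"az":-0.042,"jaw":55},{"tx":0.12,"ty":0.085,"tz":0,"ax":0,"ay":0,"az":-0.042,"jaw":55},{"tx":0.161,"ty":0.114,"tz":0,"ax":0,"ay":0,"az":-0.042,"jaw":55},{"tx":0.161,"ty":0.114,"tz":0,"ax":0,"ay":0,"az":-0.042,"jaw":55},{"tx":0.161,"ty":0.114,"tz":0,"ax":0,"ay":0,"az":-0.042,"jaw":55}]'
python3 -c "
from h import *
print(plan(.533,-.231,.23,-12))
from bench import arm
c=arm.capture('scene');cv2.imwrite('pics/s1.png',c['image'][:,:,::-1])"
```

```text
clock: 1.5
tool_pos: [0.5331, -0.2327, 0.3294]
eef_rot: [-179.9, 0.0, 77.8]
wrist_force: [-0.3, -0.7, 0.2]
width: 0.0469
(array([ 0.0017, -0.0003,  0.0994]), array([-0.002,  0.   , -0.003]))
```

View pics/s1.png

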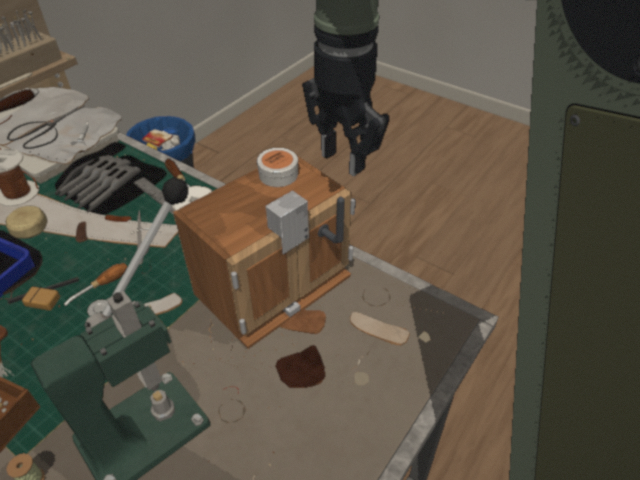

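The fingers, at (328,150) and (357,165), straddle the pull bar whose top is at (340,200). I'll go down and grip.

```bash
python3 -m handwheel '[{"tx":0.002,"ty":0,"tz":0.03,"ax":0,"ay":0,"az":0,"jaw":55},{"tx":0.002,"ty":0,"tz":0.06,"ax":0,"ay":0,"az":0,"jaw":55},{"tx":0.002,"ty":0,"tz":0.08,"ax":0,"ay":0,"az":0,"jaw":55},{"tx":0.002,"ty":0,"tz":0.098,"ax":0,"ay":0,"az":0,"jaw":55},{"tx":0.002,"ty":0,"tz":0.098,"ax":0,"ay":0,"az":0,"jaw":55},{"tx":0.002,"ty":0,"tz":0.098,"ax":0,"ay":0,"az":0,"jaw":55}]'
python3 -m handwheel '[{"tx":0,"ty":0,"tz":0,"ax":0,"ay":0,"az":0,"jaw":0},{"tx":0,"ty":0,"tz":0,"ax":0,"ay":0,"az":0,"jaw":0},{"tx":0,"ty":0,"tz":0,"ax":0,"ay":0,"az":0,"jaw":0},{"tx":0,"ty":0,"tz":0,"ax":0,"ay":0,"az":0,"jaw":0},{"tx":0,"ty":0,"tz":0,"ax":0,"ay":0,"az":0,"jaw":0}]'
```

```text
clock: 2.15
tool_pos: [0.5325, -0.2327, 0.2329]
eef_rot: [180.0, 0.0, 77.6]
wrist_force: [0.6, -0.3, 0.4]
width: 0.0467
clock: 2.65
tool_pos: [0.5335, -0.2318, 0.2336]
eef_rot: [179.9, 0.0, 77.7]
wrist_force: [-1.9, -0.3, 5.9]
width: 0.0101
```

```bash
python3 -c "
from h import *
for t in np.arange(.1,.81,.1): c,s=np.cos(t),np.sin(t);print(round(t,1),round(.067*(c-1)-.04*s,4),round(-.067*s+.04*(1-c),4))"
```

```text
0.1 -0.0043 -0.0065
0.2 -0.0093 -0.0125
0.3 -0.0148 -0.018
0.4 -0.0209 -0.0229
0.5 -0.0274 -0.0272
0.6 -0.0343 -0.0308
0.7 -0.0415 -0.0338
0.8 -0.049 -0.0359
```

```bash
python3 -m handwheel '[{"tx":-0.002,"ty":-0.0033,"tz":0,"ax":0,"ay":0,"az":-0.05,"jaw":0},{"tx":-0.0043,"ty":-0.0065,"tz":0,"ax":0,"ay":0,"az":-0.1,"jaw":0},{"tx":-0.0068,"ty":-0.0096,"tz":0,"ax":0,"ay":0,"az":-0.15,"jaw":0},{"tx":-0.0093,"ty":-0.0125,"tz":0,"ax":0,"ay":0,"az":-0.2,"jaw":0},{"tx":-0.0093,"ty":-0.0125,"tz":0,"ax":0,"ay":0,"az":-0.2,"jaw":0}]'
```

```text
clock: 3.15
tool_pos: [0.5194, -0.2384, 0.2336]
eef_rot: [179.9, 0.1, 89.2]
wrist_force: [-0.9, 0.0, 6.5]
width: 0.0104
```

```bash
python3 -m handwheel '[{"tx":-0.0043,"ty":-0.0065,"tz":0,"ax":0,"ay":0,"az":-0.1,"jaw":0},{"tx":-0.0093,"ty":-0.0125,"tz":0,"ax":0,"ay":0,"az":-0.2,"jaw":0},{"tx":-0.0148,"ty":-0.018,"tz":0,"ax":0,"ay":0,"az":-0.3,"jaw":0},{"tx":-0.0209,"ty":-0.0229,"tz":0,"ax":0,"ay":0,"az":-0.4,"jaw":0},{"tx":-0.0274,"ty":-0.0272,"tz":0,"ax":0,"ay":0,"az":-0.5,"jaw":0},{"tx":-0.0343,"ty":-0.0308,"tz":0,"ax":0,"ay":0,"az":-0.6,"jaw":0},{"tx":-0.0343,"ty":-0.0308,"tz":0,"ax":0,"ay":0,"az":-0.6,"jaw":0}]'
python3 -c "
from bench import arm
import cv2
c=arm.capture('scene');cv2.imwrite('pics/s2.png',c['image'][:,:,::-1])"
```

```text
clock: 3.85
tool_pos: [0.4888, -0.2729, 0.2336]
eef_rot: [179.9, 0.2, 123.5]
wrist_force: [2.4, -0.5, 5.9]
width: 0.0104
```

View pics/s2.png

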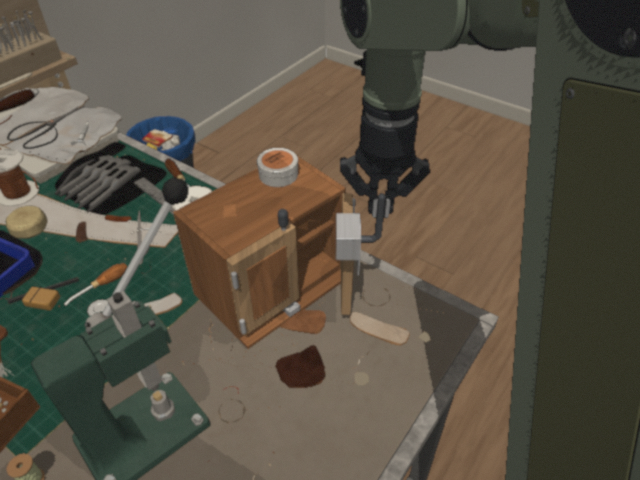

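The door follows the grip: its cap is now at (348,238) and the bolt knob is uncovered at (284,217). Another 0.8 rad brings it to about square.

```bash
python3 -m handwheel '[{"tx":-0.0043,"ty":-0.0065,"tz":0,"ax":0,"ay":0,"az":-0.1,"jaw":0},{"tx":-0.0093,"ty":-0.0125,"tz":0,"ax":0,"ay":0,"az":-0.2,"jaw":0},{"tx":-0.0148,"ty":-0.018,"tz":0,"ax":0,"ay":0,"az":-0.3,"jaw":0},{"tx":-0.0209,"ty":-0.0229,"tz":0,"ax":0,"ay":0,"az":-0.4,"jaw":0},{"tx":-0.0274,"ty":-0.0272,"tz":0,"ax":0,"ay":0,"az":-0.5,"jaw":0},{"tx":-0.0343,"ty":-0.0308,"tz":0,"ax":0,"ay":0,"az":-0.6,"jaw":0},{"tx":-0.0415,"ty":-0.0338,"tz":0,"ax":0,"ay":0,"az":-0.7,"jaw":0},{"tx":-0.049,"ty":-0.0359,"tz":0,"ax":0,"ay":0,"az":-0.8,"jaw":0}]'
python3 -m handwheel '[{"tx":0,"ty":0,"tz":0,"ax":0,"ay":0,"az":0,"jaw":0},{"tx":0,"ty":0,"tz":0,"ax":0,"ay":0,"az":0,"jaw":50},{"tx":0,"ty":0,"tz":0,"ax":0,"ay":0,"az":0,"jaw":50},{"tx":0,"ty":0,"tz":0,"ax":0,"ay":0,"az":0,"jaw":50},{"tx":0,"ty":0,"tz":-0.03,"ax":0,"ay":0,"az":0,"jaw":50},{"tx":0,"ty":0,"tz":-0.06,"ax":0,"ay":0,"az":0,"jaw":50},{"tx":0,"ty":0,"tz":-0.1,"ax":0,"ay":0,"az":0,"jaw":50},{"tx":0,"ty":0,"tz":-0.1,"ax":0,"ay":0,"az":0,"jaw":50}]'
python3 - <<'E'
from bench import arm
import pickle
from h import *
for n in("scene","top"):
    c=arm.capture(n);cv2.imwrite(f'pics/{n}3.png',c['image'][:,:,::-1]);pickle.dump(c,open(n+"3.pkl","wb"))
    P=pts(c);z=P[...,2]
    m=(z>.208)&(z<.24)&(P[...,0]>.565)&(P[...,0]<.625)&(P[...,1]<-.14)&(P[...,1]>-.21)
    print(n,"knob",m.sum(),P[m].mean(0),P[m].min(0),P[m].max(0))
E
```

```text
clock: 4.7
tool_pos: [0.4873, -0.3322, 0.2336]
eef_rot: [180.0, 0.3, 169.4]
wrist_force: [5.7, 2.5, 5.0]
width: 0.0103
clock: 5.5
tool_pos: [0.4863, -0.3336, 0.338]
eef_rot: [-179.7, 0.6, 169.3]
wrist_force: [0.4, 0.0, 0.5]
width: 0.0429
scene knob 178 [ 0.59254985 -0.16994986  0.22715052] [ 0.58687234 -0.17946527  0.20985909] [ 0.60083993 -0.16493114  0.23881466]
top knob 101 [ 0.59407089 -0.17315185  0.23227281] [ 0.58781651 -0.17969987  0.21327723] [ 0.60192276 -0.16598937  0.23814305]
```

View pics/top3.png

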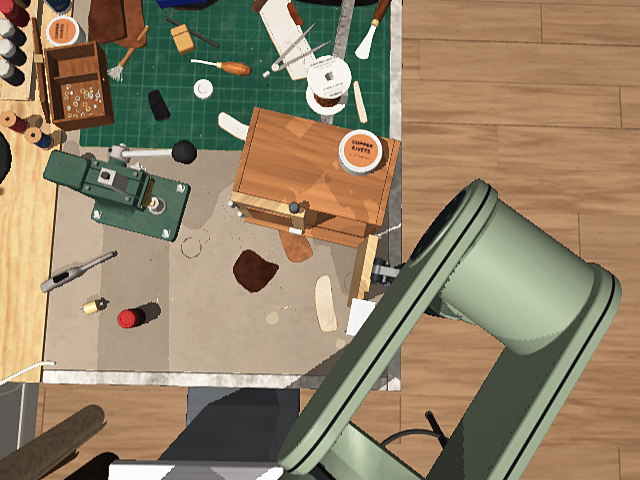

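View pics/scene3.png

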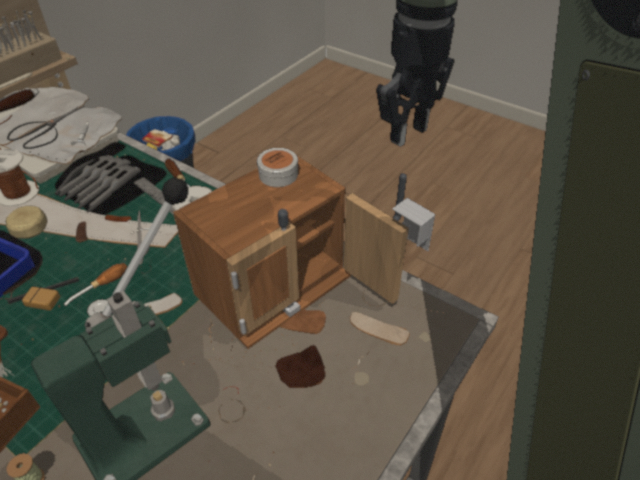

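Both views show the right-hand door standing about square, with its top edge from (370,235) to (355,300) in the top view. The knob is free, at (293,208) in the top view and (284,217) in the scene view. I'll move over it now.

```bash
python3 -c "
from h import *
print(plan(.5945,-.1728,.338,78))"
```

```text
(array([-0.0782,  0.1773, -0.0051]), array([-0.001,  0.001,  0.023]))
```

```bash
python3 -m handwheel '[{"tx":-0.016,"ty":0.036,"tz":0,"ax":0,"ay":0,"az":0.023,"jaw":50},{"tx":-0.031,"ty":0.071,"tz":0,"ax":0,"ay":0,"az":0.023,"jaw":50},{"tx":-0.047,"ty":0.106,"tz":0,"ax":0,"ay":0,"az":0.023,"jaw":50},{"tx":-0.063,"ty":0.142,"tz":0,"ax":0,"ay":0,"az":0.023,"jaw":50},{"tx":-0.078,"ty":0.177,"tz":0,"ax":0,"ay":0,"az":0.023,"jaw":50},{"tx":-0.078,"ty":0.177,"tz":0,"ax":0,"ay":0,"az":0.023,"jaw":50},{"tx":-0.078,"ty":0.177,"tz":0,"ax":0,"ay":0,"az":0.023,"jaw":50}]'
python3 -c "
from h import *
print(plan(.5945,-.1728,.23,78))"
```

```text
clock: 6.3
tool_pos: [0.5938, -0.1723, 0.3303]
eef_rot: [-180.0, -0.2, 168.1]
wrist_force: [0.5, -0.8, -0.7]
width: 0.0425
(array([-0.0012, -0.0003,  0.1003]), array([-0.   , -0.004,  0.002]))
```

```bash
python3 -m handwheel '[{"tx":-0.001,"ty":0,"tz":0.03,"ax":0,"ay":0,"az":0,"jaw":50},{"tx":-0.001,"ty":0,"tz":0.06,"ax":0,"ay":0,"az":0,"jaw":50},{"tx":-0.001,"ty":0,"tz":0.08,"ax":0,"ay":0,"az":0,"jaw":50},{"tx":-0.001,"ty":0,"tz":0.09,"ax":0,"ay":0,"az":0,"jaw":50},{"tx":-0.001,"ty":0,"tz":0.1,"ax":0,"ay":0,"az":0,"jaw":50},{"tx":-0.001,"ty":0,"tz":0.1,"ax":0,"ay":0,"az":0,"jaw":50}]'
python3 -c "
from h import *
from bench import arm
c=arm.capture('scene');cv2.imwrite('pics/s4.png',cv2.resize(c['image'][120:330,160:440,::-1],None,fx=2.8,fy=2.8))"
```

```text
clock: 6.9
tool_pos: [0.5945, -0.1737, 0.2313]
eef_rot: [-180.0, -0.1, 168.0]
wrist_force: [0.1, -0.2, 0.3]
width: 0.0427
```

View pics/s4.png

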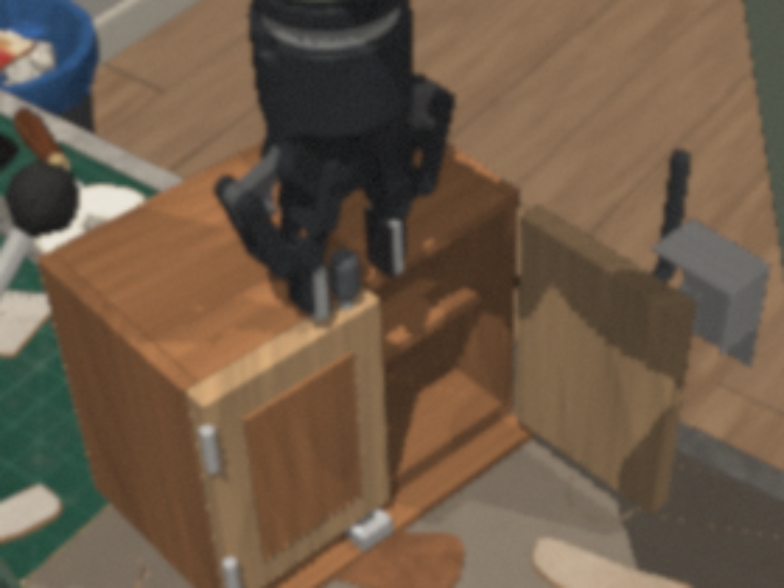

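In the zoomed view the knob at (345,277) sits between the fingers at (320,293) and (392,247). I'll close on it.

```bash
python3 -m handwheel '[{"tx":0,"ty":0,"tz":0,"ax":0,"ay":0,"az":0,"jaw":0},{"tx":0,"ty":0,"tz":0,"ax":0,"ay":0,"az":0,"jaw":0},{"tx":0,"ty":0,"tz":0,"ax":0,"ay":0,"az":0,"jaw":0},{"tx":0,"ty":0,"tz":0,"ax":0,"ay":0,"az":0,"jaw":0},{"tx":0,"ty":0,"tz":0,"ax":0,"ay":0,"az":0,"jaw":0}]'
```

```text
clock: 7.45
tool_pos: [0.5959, -0.1723, 0.2337]
eef_rot: [179.9, 0.1, 168.1]
wrist_force: [0.5, 4.5, 6.3]
width: 0.0137
```

```bash
python3 -m handwheel '[{"tx":0,"ty":0,"tz":-0.005,"ax":0,"ay":0,"az":0,"jaw":0},{"tx":0,"ty":0,"tz":-0.01,"ax":0,"ay":0,"az":0,"jaw":0},{"tx":0,"ty":0,"tz":-0.015,"ax":0,"ay":0,"az":0,"jaw":0},{"tx":0,"ty":0,"tz":-0.02,"ax":0,"ay":0,"az":0,"jaw":0},{"tx":0,"ty":0,"tz":-0.024,"ax":0,"ay":0,"az":0,"jaw":0},{"tx":0,"ty":0,"tz":-0.024,"ax":0,"ay":0,"az":0,"jaw":0}]'
python3 -m handwheel '[{"tx":0,"ty":0,"tz":-0.0015,"ax":0,"ay":0,"az":0,"jaw":0},{"tx":0,"ty":0,"tz":-0.003,"ax":0,"ay":0,"az":0,"jaw":0},{"tx":0,"ty":0,"tz":-0.003,"ax":0,"ay":0,"az":0,"jaw":0}]'
```

```text
clock: 8.05
tool_pos: [0.5952, -0.1722, 0.2561]
eef_rot: [179.9, -0.1, 168.0]
wrist_force: [0.8, 5.4, -0.7]
width: 0.0138
clock: 8.35
tool_pos: [0.5952, -0.1722, 0.2586]
eef_rot: [179.9, -0.1, 168.0]
wrist_force: [1.7, 4.9, -2.0]
width: 0.0137
```

```bash
python3 -m handwheel '[{"tx":0,"ty":0,"tz":-0.0015,"ax":0,"ay":0,"az":0,"jaw":0},{"tx":0,"ty":0,"tz":-0.0015,"ax":0,"ay":0,"az":0,"jaw":0}]'
python3 -m handwheel '[{"tx":0,"ty":0,"tz":-0.0015,"ax":0,"ay":0,"az":0,"jaw":0},{"tx":0,"ty":0,"tz":-0.0015,"ax":0,"ay":0,"az":0,"jaw":0}]'
```

```text
clock: 8.55
tool_pos: [0.5951, -0.1723, 0.2598]
eef_rot: [179.9, -0.1, 168.0]
wrist_force: [1.3, 4.9, -2.9]
width: 0.0136
clock: 8.75
tool_pos: [0.5946, -0.1722, 0.2599]
eef_rot: [179.9, -0.2, 168.0]
wrist_force: [2.4, 5.4, -7.9]
width: 0.0134
```

```bash
python3 -m handwheel '[{"tx":0,"ty":0,"tz":-0.0015,"ax":0,"ay":0,"az":0,"jaw":0},{"tx":0,"ty":0,"tz":-0.0015,"ax":0,"ay":0,"az":0,"jaw":0}]'
python3 -m handwheel '[{"tx":0,"ty":0,"tz":-0.0015,"ax":0,"ay":0,"az":0,"jaw":0},{"tx":0,"ty":0,"tz":-0.0015,"ax":0,"ay":0,"az":0,"jaw":0}]'
```

```text
clock: 8.95
tool_pos: [0.5942, -0.1721, 0.26]
eef_rot: [179.9, -0.4, 168.0]
wrist_force: [2.9, 5.2, -12.7]
width: 0.0137
clock: 9.15
tool_pos: [0.5938, -0.172, 0.26]
eef_rot: [179.9, -0.5, 168.0]
wrist_force: [2.8, 3.8, -18.7]
width: 0.014
```

The bolt is at its stop: it has travelled 26.3 mm and the downward force keeps rising. I'll ease the overdraw, release and withdraw upwards.

```bash
python3 -m handwheel '[{"tx":0,"ty":0,"tz":0.003,"ax":0,"ay":0,"az":0,"jaw":0},{"tx":0,"ty":0,"tz":0.003,"ax":0,"ay":0,"az":0,"jaw":25},{"tx":0,"ty":0,"tz":0.003,"ax":0,"ay":0,"az":0,"jaw":45},{"tx":0,"ty":0,"tz":0.003,"ax":0,"ay":0,"az":0,"jaw":45},{"tx":0,"ty":0,"tz":0.003,"ax":0,"ay":0,"az":0,"jaw":45}]'
python3 -m handwheel '[{"tx":0,"ty":0,"tz":-0.02,"ax":0,"ay":0,"az":0,"jaw":45},{"tx":0,"ty":0,"tz":-0.05,"ax":0,"ay":0,"az":0,"jaw":45},{"tx":0,"ty":0,"tz":-0.09,"ax":0,"ay":0,"az":0,"jaw":45},{"tx":0,"ty":0,"tz":-0.12,"ax":0,"ay":0,"az":0,"jaw":45},{"tx":0,"ty":0,"tz":-0.12,"ax":0,"ay":0,"az":0,"jaw":45},{"tx":0,"ty":0,"tz":-0.12,"ax":0,"ay":0,"az":0,"jaw":45}]'
python3 - <<'E'
from bench import arm
import pickle
from h import *
c=arm.capture("scene");cv2.imwrite('pics/s5.png',c['image'][:,:,::-1])
P=pts(c);z=P[...,2]
m=(z>.208)&(z<.28)&(P[...,0]>.565)&(P[...,0]<.625)&(P[...,1]<-.14)&(P[...,1]>-.21)
print("knob",m.sum(),P[m].mean(0),P[m].min(0),P[m].max(0))
print(P[217,284])
E
```

```text
clock: 9.65
tool_pos: [0.5953, -0.1737, 0.263]
eef_rot: [-179.9, 0.1, 168.0]
wrist_force: [-0.0, -0.0, 0.3]
width: 0.0385
clock: 10.25
tool_pos: [0.5951, -0.1734, 0.383]
eef_rot: [-180.0, 0.1, 168.0]
wrist_force: [-0.6, 0.6, -0.6]
width: 0.0384
knob 261 [ 0.59169025 -0.17007127  0.24435236] [ 0.58559944 -0.17973704  0.20847486] [ 0.6001027  -0.16403662  0.26513236]
[ 0.59132495 -0.17105027  0.22786885]
```

View pics/s5.png

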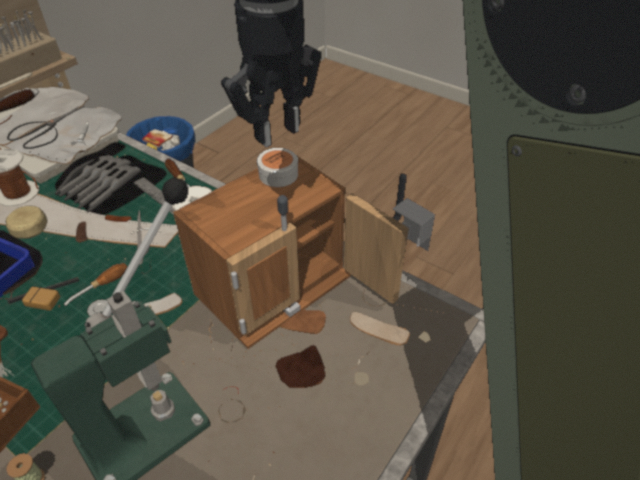

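The knob now stands high on its rod at (283,203). Its top is at z = 0.265, against 0.239 before. The left-hand door is shut, the right-hand door is still square, and the gripper is clear of everything.

```bash
python3 -c "
from bench import arm
print(arm.hand_in(), arm.observe()['clock'])"
```

```text
the job is handed in; nothing more can be done
the job is handed in; nothing more can be done
```

I opened the right-hand door first and then drew the left-hand door's bolt fully up. The job is handed in; it reports no verdict, and the clock was at about 10.3 s of the 42 s allowed.

- **Right-hand door:** I gripped the pull and swung the door about 1.6 rad (92°). It was still standing open, about square to the front, in the last picture.
- **Bolt:** I drew it by the knob until it hit its stop. The arm rose about 26.3 mm and then stopped while the force climbed to about 19 N. After I let go, the last depth picture put the knob's top at z = 0.265, against 0.239 before, so it stayed up.
- **Last checks:** The left-hand door stayed shut, the tin on the roof had not moved, and the gripper was clear of everything. The largest wrist force I read was about 19 N.

Two readings were slightly off. The gripper showed 10 mm on the 12 mm pull and 14 mm on the 16 mm knob, but both grips held. My first move command was refused for missing keys, and nothing moved.

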